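# Find the hidden release and spring the cooler's tray

### The job

The tray of the white tube cooler is shut, and its release is a flush push plate hidden somewhere along the shallow recessed band in the cooler's top. Feel along the band with closed fingertips, touching down slowly and pushing only lightly, until you find the place that gives, press it right down so that the tray springs out by itself, then let go of it. Do not touch the tray or press the orange standby button, and neither pick up nor shift anything standing on the cooler or around it.

Things in the scene. Friction and masses are not known exactly. Their poses are not given: they have to be found in the camera images.
- cooler: white box-shaped tube cooler fixed to the bench, 220 (x, front to back) x 340 (y) x 100 mm high; origin at the centre of its underside, x to its back, z up; its front with the grey tray looks to its -x
- band (a point): centre of the floor of the band recessed 3 mm into the cooler's top, 97 mm above the bench; the band is 70 (cooler x) x 156 mm (cooler y), its floor hard but for the push plate: 49 x 49 mm, white, level with the floor, outlined only by a 1.5 mm dark gap, centred across the band (x), its centre anywhere from -45 to +45 mm along the cooler's y from this point
- release (a joint): travel of the push plate: 0 level with the band's floor, 0.006 m fully down. Sprung: gives at 2 N, takes about 5 N fully down, comes back up when let go. The whole fingertip must be inside its outline to push it in. Past about 0.004 m it frees the tray
- tray (a joint): travel of the sample tray in the cooler's front: 0 shut and caught, 0.045 m fully sprung out towards the cooler's -x. Its own spring throws it out in a fraction of a second once the plate is pressed, and it stays out
- tray_front (a point): middle of the outer face of the tray's grey front panel, 238 mm wide (y), 52 mm high, 41 mm above the bench here, in the cooler's front; moves with the tray. Not to be touched
- standby (a joint): travel of the round orange standby button, 22 mm across, in a grey housing standing up from the cooler's top, 75 mm in front of the cooler's centre (-x) and 138 mm to its right (-y); 0 up, 0.004 m pressed. Leave it alone
- small_rack: loose green tube rack, 54 x 70 x 28 mm (40 mm with tubes), standing on the cooler's top behind and to the left of the band; origin at the centre of its underside
- big_rack: loose green tube rack, 86 x 134 x 45 mm (57 mm with tubes), standing on the bench to one side; origin at the centre of its underside
- reagent: loose bottle, 54 mm across, 120 mm tall, blue cap; origin at the centre of its underside
- beaker: loose glass beaker, 70 mm across, 85 mm tall; origin at the centre of its underside
- tip_box: loose blue box with a clear lid, 87 x 122 x 65 mm, to the left of the cooler; origin at the centre of its underside
- jar: loose jar with a white lid, 60 mm across, 70 mm tall, behind the cooler; origin at the centre of its underside

How it is judged:
At the end, for the whole second after the job is handed in: the tray is sprung out (more than 40 of its 45 mm) and at rest, the push plate is back up (within 1.5 mm), the standby button is up, and every loose thing stands within 15 mm of where it was (value of joint tray above 0.04 m and velocity of joint tray below 0.01 m/s and value of joint release below 0.0015 m and value of joint standby below 0.002 m and distance of each of small_rack, big_rack, reagent, beaker, tip_box, jar from where it was at the start of the episode below 0.015 m); the robot touches nothing.
It fails at once if the fingers push on something with more than 80 N (a knock, not a touch) (contact force between the fingers and anything else above 80 N).
It fails at once if the arm or fingers push or pull the tray's front (more than 2 N) (contact force between any of the fingers, the arm and tray above 2 N).
It fails at once if the standby button is pressed (more than 2 mm) (value of joint standby above 0.002 m).
It fails at once if a loose thing is lifted, carried or shifted by more than 15 mm (distance of any of small_rack, big_rack, reagent, beaker, tip_box, jar from where it was at the start of the episode above 0.015 m).
It also fails if it takes over 51 s, if anything falls off the work surface, if the arm or the gripper's body presses on something with over 40 N, if the wrist force passes 120 N, or if a joint passes its speed limit or range.

### The arm

A 7-joint arm with a two-finger parallel gripper is mounted at the origin on the work surface. World frame = base frame: x ahead of the robot, y to its left, z up, the work surface at z = 0. Lengths are in m, angles in rad, forces in N, time in s.
With the tool pointing down it reaches from about 0.35 to 0.9 m from the base axis. Payload 19.9 kg.
Tool frame: the origin (TCP) lies at the very end of the fingers, on their centre line; the grasp point (between the pads) lies 19 mm behind it (pinch_z is the distance from the TCP to the grasp point, in m); y points along the fingers, z is the direction in which the jaws open and shut, and the axes are right-handed (so a half turn about y gives the same grasp; the last joint's range is limited). The gripper opens to 94 mm and grips with 3 to 60 N. Pads are 16 mm wide; open, the fingers measure 119 mm over their backs; the gripper's body (75 mm by 177 mm) begins 78 mm behind the grasp point.
Start: joints at [-1.181, 0.417, -0.01, 1.614, 0.005, 1.111, -0.053], TCP at [0.262, 0.568, 0.166] pointing down, gripper open.
Joint ranges: [-2.81, 2.81], [-0.39, 2.02], [-1.27, 1.25], [0.06, 2.57], [-1.19, 4.33], [0.19, 2], [-2.82, 2.82]. Speed limits (rad/s): [1.89, 1.89, 2.39, 2.39, 3.01, 3.01, 3.01].

### API

Orientations are given as a 3x3 rotation matrix whose columns are the frame's x, y, z axes.
In Python, from rig import state, grab_frame, get_calibration, job_done, spot_in, trace, pinpoint, pinch_z gives the robot as it stands.
- The arm moves only by the shell command python3 -m handwheel 'ROWS' [OPENING] [FORCE]. ROWS is JSON, a list of rows, each an object of numbers: "x", "y", "z": the shift along the tool's x, y, z in mm; "wx", "wy", "wz": the turn, a rotation vector about the tool's x, y, z in units of 6 degrees (1.0 is 6 degrees). In form: [{"x": .., "y": .., "z": .., "wx": .., "wy": .., "wz": ..}, ...]. A call has 1 to 10 rows; each row is the pose to reach, as a shift and turn from the pose commanded when the call began, along the tool's axes at that moment; what a row does not reach only later rows make up. A row lasts 1/12 s, in which the tool goes at most 41.7 mm and 7.16 degrees, less where a joint would pass 70% of its speed; a pose out of reach is approached as far as the arm can. A call with a gripper value outside its range is refused whole. OPENING is the closure, from 0 (fully open) to 1 (shut), set as the call begins (- or left out, the last holds). The fingers move at their own pace and stop on an object; FORCE is the grip in N (left out, the last holds). Time passes only in rows, so rows that repeat a pose let the fingers close. It gives the time, the measured TCP pose, the force and the opening at its end, in the units of the state.
- state(): the state, without advancing time (a new reading comes with each control period).
- grab_frame(name): name is "scene" or "top" or "wrist"; returns (picture, depth): 420x560x3 uint8, red, green, blue; 420x560 float32, m along the optical axis (not along the pixel's ray), 0 where there is no reading.
- get_calibration(name): a dict with "K" (3x3 intrinsics, pixels), "rvec" (rotation vector, rad) and "tvec" (3), from world to camera coordinates, as OpenCV has them; the wrist camera has in their place "hand_eye" (4x4, takes a point from camera to tool coordinates, whose origin is the TCP and whose axes are the tool frame's). Camera axes: x right, y down, z forward; pixel columns grow to the right and rows downward; lengths in m; the calibration is good to about 2 mm. A picture is of the moment at which its call begins: read the wrist's pose just before it. get_calibration takes no time and is no camera call.
- job_done(): hands the job in, once; it reports no verdict.
Trained networks look in the newest picture that a camera, given by its name, has taken for a name from the list of things; names that differ only in an ending like _2 or _b are one class to them, and where a whole thing is asked for, a point or a joint stands for the part that bears it (a point fixed in the world has none). Each returns a list of dicts, best first, with "conf" (0 to 1); they miss things now and then, are a little off and sometimes report something else, mostly with a low value. They report only what shows in the picture. A call takes as long as a camera call.
- spot_in(camera, label): "bbox" ([left, top, right, bottom] in pixels, round what is visible of it).
- trace(camera, label): "mask" (420x560 bool, what is visible of it) and "bbox" ([left, top, right, bottom] in pixels, round what is visible of it).
- pinpoint(camera, label): "position" ([column, row] in pixels: a listed point, or the origin of a listed thing).
The state is a dict: "t": time; "joints": joint angles; "qd": joint speeds; "joint_torque": joint torques, N m; "position": TCP position; "tcp_rot": TCP orientation; "wrist_force": force on the tool from outside, world axes, zero at the start; "ft_torque": the same for the moment, N m; "grip_width": opening from 0.0 (shut) to 1.0 (fully open).
Only numpy, scipy, OpenCV 4.12 (cv2) and the standard library are available. Lean on these libraries where they do the work, as an engineer would, in place of code of your own. Each camera call takes 0.05 s, during which the arm holds its last target.

## Working session

There is one attempt and no reset: what is moved stays moved. The work goes in short steps, Python scripts to look and compute and a shell command to move; the robot and the scene stay as the last step left them, time stands still between calls to the robot, and variables do not carry over. Pictures are saved under pics/ and viewed, and the job is handed in when it is done.

```bash
ls; mkdir -p pics
cat > h.py <<'E'
import numpy as np, cv2
from rig import *
def ray(cam,uv,z):
    c=get_calibration(cam);K=np.array(c['K'])
    R,_=cv2.Rodrigues(np.array(c['rvec'],float));t=np.array(c['tvec'],float).ravel()
    d=R.T@np.linalg.inv(K)@np.array([uv[0],uv[1],1.]);o=-R.T@t
    return o+d*(z-o[2])/d[2]
E
python3 - <<'E'
from h import *
s=state();print(s['t'],s['position'],np.round(s['tcp_rot'],3),s['wrist_force'],s['grip_width'])
for c in('top','scene'):
    p,d=grab_frame(c);cv2.imwrite(f'pics/{c}0.png',p[:,:,::-1])
    for l,z in(('band',.097),('tray_front',.041),('cooler',0),('small_rack',.1),('standby',.11),('release',.097)):
        r=pinpoint(c,l)[:1]
        b=spot_in(c,l)[:1]
        print(c,l,r and (r[0]['conf'],r[0]['position'],ray(c,r[0]['position'],z).round(4)),b)
print(state()['t'])
E
```

```text
pics
0.0 [0.26140024 0.56721244 0.16512389] [[ 0.908 -0.     0.419]
 [-0.419 -0.001  0.908]
 [ 0.    -1.    -0.001]] [0.18187689 0.19522404 0.828669  ] 0.9990668546810466
top band (0.59, [296.4, 234.4], array([ 0.4921, -0.0692,  0.097 ])) [{'bbox': [223.5, 183.9, 365.2, 292.6], 'conf': 0.59}]
top tray_front [] []
top cooler (0.6, [439.7, 284.8], array([ 0.3647, -0.4679,  0.    ])) [{'bbox': [223.9, 183.8, 361.0, 288.9], 'conf': 0.78}]
top small_rack (0.75, [253.6, 202.6], array([0.5744, 0.0415, 0.1   ])) [{'bbox': [239.7, 192.0, 265.5, 217.0], 'conf': 0.9}]Traceback (most recent call last):
  File "<stdin>", line 6, in <module>
ValueError: it knows: band, beaker, big_rack, cooler, jar, reagent, small_rack, tip_box, tray_front
```

View pics/top0.png

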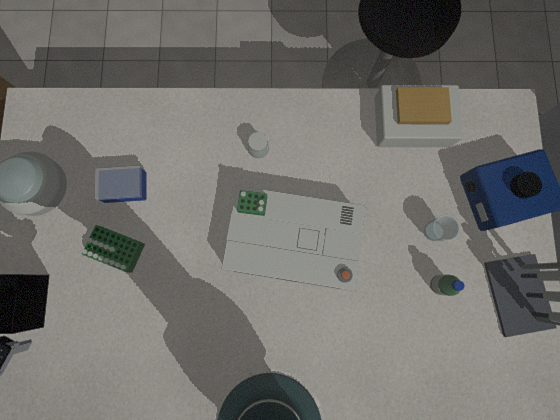

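Run:
```python
from h import *
p,d=grab_frame('scene');cv2.imwrite('pics/scene1.png',p[:,:,::-1])
for l,z in(('band',.097),('tray_front',.041),('cooler',0),('small_rack',.1)):
    r=pinpoint('scene',l)[:1]
    print(l,r and (r[0]['conf'],r[0]['position'],ray('scene',r[0]['position'],z).round(4)))
p,d=grab_frame('top');np.save('d.npy',d)
cv2.imwrite('pics/topz.png',cv2.resize(p[170:310,200:390,::-1],None,fx=4,fy=4,interpolation=cv2.INTER_CUBIC))
print(state()['t'])
```

```text
band (0.84, [268.7, 190.3], array([ 0.4979, -0.0692,  0.097 ]))
tray_front []
cooler (0.93, [269.2, 216.3], array([ 0.5009, -0.0667,  0.    ]))
small_rack (0.67, [294.5, 211.2], array([0.5636, 0.0375, 0.1   ]))
0.75
```

View pics/topz.png

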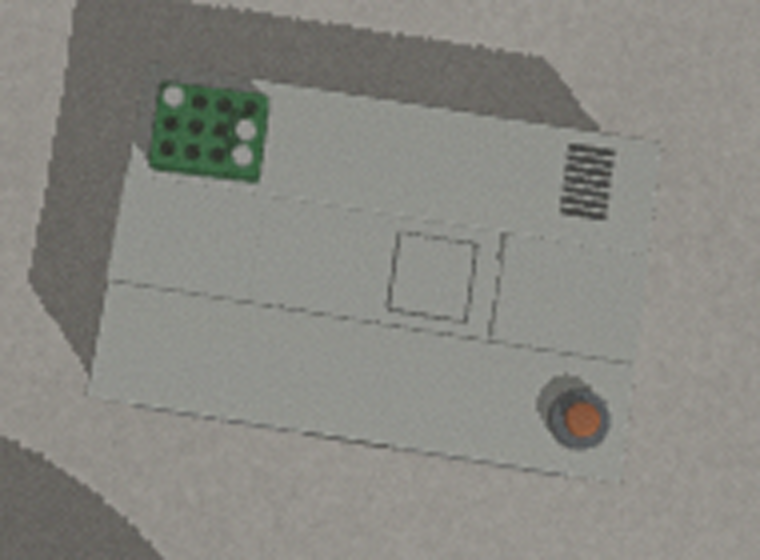

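View pics/scene1.png

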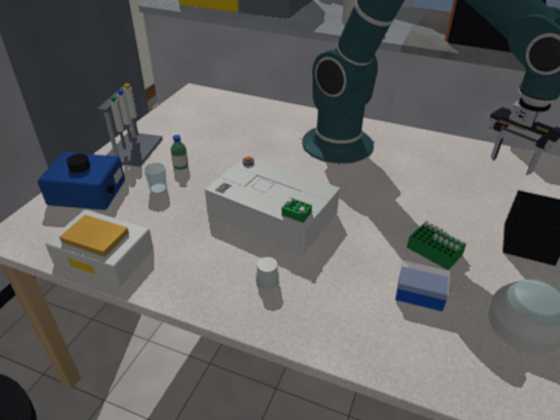

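The plate's dark outline shows in the top picture at about (308, 239), to the right of the band's centre. The small rack is at (252, 203) and the orange button at (345, 274). Next I'll locate the plate precisely.

Run:
```python
from h import *
d=np.load('d.npy')
f=lambda u,v:((u+.5)/4-.5+200,(v+.5)/4-.5+170)
P=[ray('top',f(*c),.097) for c in((398,232),(478,242),(467,322),(388,310))]
for a in P: print(a.round(4))
C=np.mean(P,0);print('plate',C,[np.linalg.norm(P[i]-P[i-1]).round(4) for i in range(4)])
a,b,e=[ray('top',f(*c),.1) for c in((90,400),(625,482),(658,140))]
v=(a-b);print('y axis',v/np.linalg.norm(v),np.linalg.norm(v),np.linalg.norm(e-b),'centre',(a+e)/2)
print('sb',ray('top',f(582,420),.115))
# band edges: right edge (505,235)-(491,338), right end
for c in((505,235),(491,338),(110,281),(630,362)):print(ray('top',f(*c),.1).round(4))
# depth check
c=get_calibration('top');R,_=cv2.Rodrigues(np.array(c['rvec'],float));t=np.array(c['tvec']).ravel();K=np.array(c['K'])
u,v_=308,239;z=np.median(d[236:242,305:311]);print(R.T@(np.linalg.inv(K)@[u*z,v_*z,z]-t))
s=state();T=s['tcp_rot'];p=np.array(s['position'])
print('shift mm',np.array(T).T@(np.array([C[0],C[1],.25])-p)*1000, np.array(T).T@[0,0,85])
```

```text
[ 0.5097 -0.0763  0.097 ]
[ 0.5033 -0.1277  0.097 ]
[ 0.452  -0.1197  0.097 ]
[ 0.4596 -0.0695  0.097 ]
plate [ 0.48113884 -0.09829952  0.097     ] [np.float64(0.0506), np.float64(0.0518), np.float64(0.0519), np.float64(0.0508)]
y axis [1.46914257e-01 9.89149231e-01 3.27959742e-16] 0.33852417882147057 0.21903620504767746 centre [ 0.48607108 -0.06334672  0.1       ]
sb [ 0.39053031 -0.18786366  0.115     ]
[ 0.5075 -0.1447  0.1   ]
[ 0.4418 -0.1344  0.1   ]
[0.4774 0.1079 0.1   ]
[ 0.4269 -0.222   0.1   ]
[ 0.48035845 -0.09875184  0.09721038]
shift mm [ 478.13489665  -84.21772245 -512.89066912] [ 2.00412275e-03 -8.49999999e+01 -3.50928253e-03]
```

```bash
python3 -m handwheel '[{"y":-40},{"y":-80},{"y":-85},{"x":28,"y":-85,"z":-30},{"x":56,"y":-85,"z":-60},{"x":84,"y":-85,"z":-90},{"x":112,"y":-85,"z":-120},{"x":140,"y":-85,"z":-150},{"x":168,"y":-85,"z":-180},{"x":196,"y":-85,"z":-210}]' 1 20 && python3 -m handwheel '[{"x":28,"z":-30,"wy":1.1},{"x":56,"z":-60,"wy":2.2},{"x":84,"z":-90,"wy":3.4},{"x":112,"z":-120,"wy":4.6},{"x":140,"z":-150,"wy":5.8},{"x":168,"z":-180,"wy":7},{"x":196,"z":-210,"wy":8.2},{"x":220,"z":-236,"wy":9.4},{"x":244,"z":-262,"wy":10.6},{"x":264,"z":-283,"wy":11.7}]'
python3 - <<'E'
from h import *
s=state();T=np.array(s['tcp_rot']);p=np.array(s['position'])
print(s['t'],p,T.round(3),s['joints'],s['grip_width'],s['wrist_force'])
print(T.T@(np.array([.481,-.0985,.13])-p)*1000)
E
```

```text
0.75 [0.26155709 0.56761955 0.16574983] [[ 0.908  0.     0.419]
 [-0.419 -0.     0.908]
 [ 0.    -1.    -0.   ]] [-1.18048658  0.41736485 -0.01030528  1.61359331  0.00468595  1.11070097
 -0.05302   ] 1.0000268201949463 [0.22723087 1.40147727 0.52728531]
[ 478.08988063   35.78228633 -513.12590425]invalid input
```

```bash
python3 -m handwheel '[{"x":0,"y":-40,"z":0,"wx":0,"wy":0,"wz":0}]' 1; python3 -m handwheel '[{"y":-40}]'
```

```text
t: 0.83
position: [0.2602, 0.5645, 0.1996]
tcp_rot: [[0.908, -0.004, 0.418], [-0.418, -0.009, 0.908], [0.0, -1.0, -0.01]]
wrist_force: [0.2, -0.5, -1.3]
grip_width: 0.957invalid input
```

All six keys are needed in every row.

```bash
python3 -m handwheel '[{"x":0,"y":-40,"z":0,"wx":0,"wy":0,"wz":0},{"x":28,"y":-45,"z":-30,"wx":0,"wy":0,"wz":0},{"x":56,"y":-45,"z":-60,"wx":0,"wy":0,"wz":0},{"x":84,"y":-45,"z":-90,"wx":0,"wy":0,"wz":0},{"x":112,"y":-45,"z":-120,"wx":0,"wy":0,"wz":0},{"x":140,"y":-45,"z":-150,"wx":0,"wy":0,"wz":0},{"x":168,"y":-45,"z":-180,"wx":0,"wy":0,"wz":0},{"x":196,"y":-45,"z":-210,"wx":0,"wy":0,"wz":0}]' 1 && python3 -m handwheel '[{"x":28,"y":0,"z":-30,"wx":0,"wy":1.1,"wz":0},{"x":56,"y":0,"z":-60,"wx":0,"wy":2.2,"wz":0},{"x":84,"y":0,"z":-90,"wx":0,"wy":3.3,"wz":0},{"x":112,"y":0,"z":-120,"wx":0,"wy":4.4,"wz":0},{"x":140,"y":0,"z":-150,"wx":0,"wy":5.5,"wz":0},{"x":168,"y":0,"z":-180,"wx":0,"wy":6.6,"wz":0},{"x":196,"y":0,"z":-210,"wx":0,"wy":7.7,"wz":0},{"x":220,"y":0,"z":-236,"wx":0,"wy":8.8,"wz":0},{"x":244,"y":0,"z":-262,"wx":0,"wy":9.9,"wz":0},{"x":264,"y":0,"z":-283,"wx":0,"wy":11,"wz":0}]'
python3 - <<'E'
from h import *
s=state();T=np.array(s['tcp_rot']);p=np.array(s['position'])
print(s['t'],s['joints'])
print(T.T@(np.array([.481,-.0985,.13])-p)*1000)
E
```

```text
t: 1.5
position: [0.3519, 0.2929, 0.2509]
tcp_rot: [[0.908, 0.0, 0.418], [-0.418, 0.001, 0.908], [-0.0, -1.0, 0.001]]
wrist_force: [0.8, 0.8, 0.3]
grip_width: 0.398
t: 2.33
position: [0.4733, -0.0753, 0.2512]
tcp_rot: [[-0.02, 0.001, 1.0], [-1.0, -0.0, -0.02], [0.0, -1.0, 0.001]]
wrist_force: [-0.0, 0.2, -0.6]
grip_width: 0.003
2.3333 [-0.45718217  0.07438984  0.58591157  1.86936528 -0.04387758  1.20957163
  0.1230314 ]
[ 22.97196687 121.17727862   8.06170426]
```

```bash
python3 -m handwheel '[{"x":10,"y":30,"z":4,"wx":0,"wy":0.6,"wz":0},{"x":20,"y":65,"z":8,"wx":0,"wy":1.2,"wz":0},{"x":20,"y":95,"z":8,"wx":0,"wy":1.2,"wz":0},{"x":20,"y":105,"z":8,"wx":0,"wy":1.2,"wz":0},{"x":20,"y":105,"z":8,"wx":0,"wy":1.2,"wz":0},{"x":20,"y":105,"z":8,"wx":0,"wy":1.2,"wz":0}]'
python3 - <<'E'
from h import *
s=state();T=np.array(s['tcp_rot']);p=np.array(s['position'])
print(T.T@(np.array([.481,-.0985,.097])-p)*1000)
a,_=grab_frame('wrist');b,_=grab_frame('top')
cv2.imwrite('pics/w1.png',a[:,:,::-1]);cv2.imwrite('pics/t1.png',b[:,:,::-1])
c=get_calibration('wrist');K=np.array(c['K']);H=np.linalg.inv(np.array(c['hand_eye']))
for X in(p,np.array([.481,-.0985,.097]),np.array([.5097,-.0763,.097]),np.array([.452,-.1197,.097])):
    q=H@np.append(T.T@(X-p),1);q=K@q[:3];print(q[:2]/q[2])
E
```

```text
t: 2.83
position: [0.4811, -0.0926, 0.1468]
tcp_rot: [[-0.137, 0.0, 0.991], [-0.991, -0.0, -0.137], [0.0, -1.0, 0.0]]
wrist_force: [0.1, -0.9, 1.2]
grip_width: 0.005
[ 5.84255957 49.76705124  0.65972806]
[284.08647392 231.47095083]
[284.53417695 220.79669248]
[312.68980866 193.18097418]
[257.15901522 246.23084203]
```

View pics/w1.png

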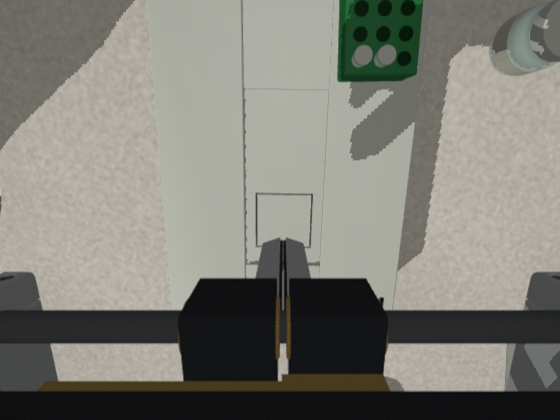

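View pics/t1.png

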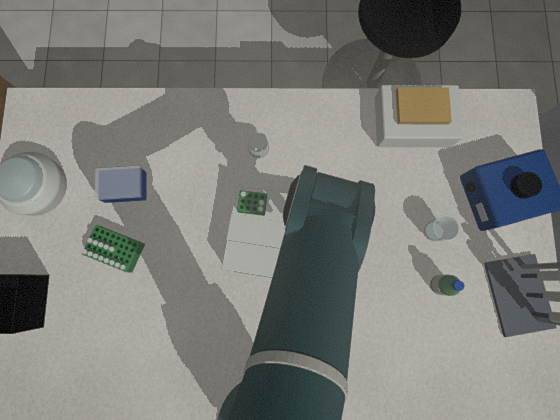

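The wrist picture shows the plate outline spanning (256–312, 193–247), centre (284, 220). My projected estimate is (284.5, 220.8), so they agree. I'll move over it and come down slowly.

```bash
python3 -m handwheel '[{"x":6,"y":10,"z":0.5,"wx":0,"wy":0,"wz":0},{"x":6,"y":24,"z":0.5,"wx":0,"wy":0,"wz":0},{"x":6,"y":36,"z":0.5,"wx":0,"wy":0,"wz":0},{"x":6,"y":41,"z":0.5,"wx":0,"wy":0,"wz":0},{"x":6,"y":44,"z":0.5,"wx":0,"wy":0,"wz":0},{"x":6,"y":45,"z":0.5,"wx":0,"wy":0,"wz":0},{"x":6,"y":45,"z":0.5,"wx":0,"wy":0,"wz":0},{"x":6,"y":45,"z":0.5,"wx":0,"wy":0,"wz":0}]'
```

```text
t: 3.6
position: [0.4808, -0.0988, 0.1013]
tcp_rot: [[-0.138, 0.001, 0.99], [-0.99, -0.0, -0.138], [-0.0, -1.0, 0.001]]
wrist_force: [0.4, -0.2, -0.0]
grip_width: 0.006
```

```bash
for i in 1 2 3; do python3 -m handwheel '[{"x":0,"y":0.5,"z":0,"wx":0,"wy":0,"wz":0},{"x":0,"y":1,"z":0,"wx":0,"wy":0,"wz":0},{"x":0,"y":1.5,"z":0,"wx":0,"wy":0,"wz":0},{"x":0,"y":2,"z":0,"wx":0,"wy":0,"wz":0},{"x":0,"y":2,"z":0,"wx":0,"wy":0,"wz":0},{"x":0,"y":2,"z":0,"wx":0,"wy":0,"wz":0}]' | grep -E '^t:|position|force'; done
```

```text
t: 4.1
position: [0.4804, -0.0988, 0.0988]
wrist_force: [0.3, 0.3, 0.2]
t: 4.6
position: [0.4804, -0.0988, 0.0967]
wrist_force: [0.5, -0.3, -0.5]
t: 5.1
position: [0.4804, -0.0988, 0.0948]
wrist_force: [0.1, 0.5, -0.4]
```

```bash
for i in 1 2; do python3 -m handwheel '[{"x":0,"y":0.5,"z":0,"wx":0,"wy":0,"wz":0},{"x":0,"y":1,"z":0,"wx":0,"wy":0,"wz":0},{"x":0,"y":1,"z":0,"wx":0,"wy":0,"wz":0},{"x":0,"y":1,"z":0,"wx":0,"wy":0,"wz":0},{"x":0,"y":1,"z":0,"wx":0,"wy":0,"wz":0}]' | grep -E '^t:|position|force'; done
```

```text
t: 5.52
position: [0.4804, -0.0988, 0.0938]
wrist_force: [-0.2, 0.5, -0.5]
t: 5.93
position: [0.4804, -0.0988, 0.0928]
wrist_force: [-0.3, -0.4, 0.0]
```

Run:
```python
from h import *
a,d=grab_frame('wrist');cv2.imwrite('pics/w2.png',a[:,:,::-1]);s,_=grab_frame('scene')
cv2.imwrite('pics/s2.png',cv2.resize(s[130:270,180:370,::-1],None,fx=4,fy=4,interpolation=cv2.INTER_CUBIC))
print(state()['wrist_force'],state()['joint_torque'],state()['position'])
```

```text
[ 0.46919388 -0.59545489  0.39542499] [ 1.15916286e-03 -5.81496727e+01  7.59722650e+00 -3.53863657e+01
 -3.71936057e-02  3.18125740e-02 -4.95019628e-05] [ 0.48041476 -0.09878483  0.09279118]
```

View pics/w2.png

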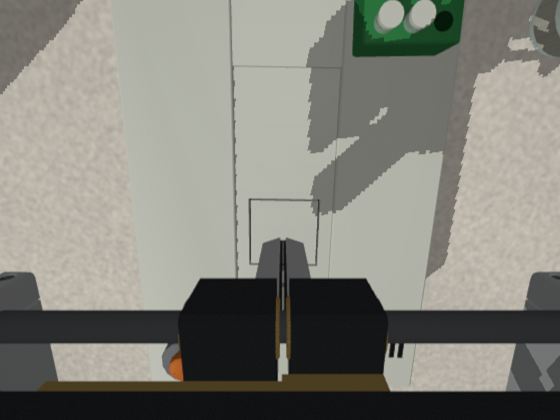

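View pics/s2.png

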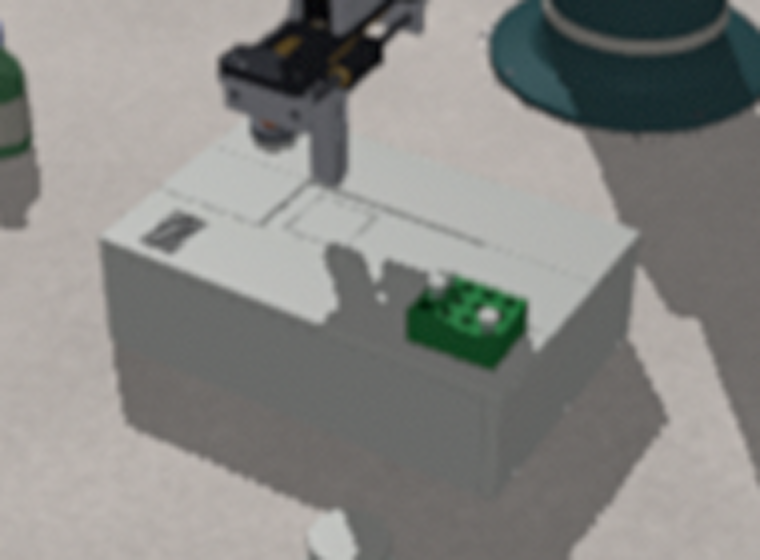

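Run:
```python
from h import *
s=state();T=np.array(s['tcp_rot']);p=np.array(s['position'])
a,d=grab_frame('wrist')
c=get_calibration('wrist');K=np.array(c['K']);H=np.array(c['hand_eye'])
def W(u,v,Z):
    q=np.linalg.inv(K)@[u*Z,v*Z,Z]; return T@(H@np.append(q,1))[:3]+p
print(K[0,0],K[0,0]*.0505/70, H.round(3))
for u,v in((284,215),(265,225),(310,225),(284,205),(240,250),(284,180),(180,150),(284,100),(40,200),(60,60)):
    Z=np.median(d[v-1:v+2,u-1:u+2]);print(u,v,Z,W(u,v,Z).round(4))
for v in range(232,262,3): print(v,d[v,284-20:284+21:5].round(3))
```

```text
303.02566081628527 0.21861136958889155 [[-0.     0.969  0.248 -0.071]
 [-0.    -0.248  0.969 -0.22 ]
 [ 1.     0.     0.    -0.001]
 [ 0.     0.     0.     1.   ]]
284 215 0.22232667 [ 0.4823 -0.0847  0.0974]
265 225 0.2238963 [ 0.4673 -0.0903  0.0978]
310 225 0.22435561 [ 0.5003 -0.095   0.0973]
284 205 0.22035833 [ 0.4833 -0.0772  0.0976]
240 250 0.22916435 [ 0.4456 -0.1073  0.0974]
284 180 0.21592557 [ 0.4858 -0.0591  0.0975]
180 150 0.20748448 [ 0.4182 -0.0284  0.1008]
284 100 0.20256796 [ 0.4932 -0.0059  0.0975]
40 200 0.3189583 [ 2.27e-01 -5.88e-02  2.00e-04]
60 60 0.28517368 [0.2911 0.0683 0.0006]
232 [0.226 0.225 0.227 0.225 0.225 0.227 0.226 0.226 0.227]
235 [0.227 0.227 0.226 0.226 0.226 0.226 0.226 0.226 0.227]
238 [0.227 0.227 0.227 0.188 0.227 0.188 0.227 0.226 0.227]
241 [0.227 0.183 0.183 0.183 0.186 0.182 0.181 0.182 0.228]
244 [0.177 0.177 0.177 0.177 0.182 0.177 0.177 0.178 0.228]
247 [0.173 0.173 0.172 0.173 0.177 0.173 0.173 0.172 0.229]
250 [0.168 0.168 0.168 0.168 0.173 0.168 0.168 0.169 0.169]
253 [0.163 0.164 0.163 0.163 0.168 0.163 0.165 0.164 0.164]
256 [0.16  0.16  0.16  0.16  0.164 0.159 0.16  0.16  0.159]
259 [0.156 0.156 0.156 0.156 0.16  0.156 0.156 0.156 0.157]
```

Run:
```python
from h import *
a,d=grab_frame('scene')
c=get_calibration('scene');R,_=cv2.Rodrigues(np.array(c['rvec'],float));t=np.array(c['tvec']).ravel();K=np.array(c['K'])
q=K@(R@state()['position']+t);print('tcp px',q[:2]/q[2],q[2])
for u in (259,262,265):
  for v in range(154,184,3):
    z=d[v,u];print(u,v,a[v,u],(R.T@(np.linalg.inv(K)@[u*z,v*z,z]-t)).round(3))
w,dw=grab_frame('wrist')
for u,v in((20,300),(20,360),(220,330),(100,330),(540,300)):print(u,v,dw[v,u])
```

```text
tcp px [261.98053388 185.94759885] 1.4306994697290598
259 154 [48 49 51] [ 0.538 -0.08   0.243]
259 157 [92 93 98] [ 0.492 -0.102  0.201]
259 160 [91 92 98] [ 0.494 -0.101  0.193]
259 163 [91 91 96] [ 0.49  -0.102  0.18 ]
259 166 [89 89 95] [ 0.496 -0.1    0.174]
259 169 [90 90 96] [ 0.49  -0.103  0.159]
259 172 [91 91 96] [ 0.494 -0.102  0.151]
259 175 [118 119 119] [ 0.495 -0.101  0.141]
259 178 [175 177 175] [ 0.451 -0.122  0.096]
259 181 [184 186 183] [ 0.463 -0.116  0.095]
262 154 [83 84 88] [ 0.494 -0.091  0.216]
262 157 [89 89 93] [ 0.492 -0.092  0.204]
262 160 [88 90 93] [ 0.496 -0.091  0.196]
262 163 [89 90 95] [ 0.498 -0.09   0.188]
262 166 [91 92 97] [ 0.491 -0.093  0.172]
262 169 [90 91 96] [ 0.493 -0.092  0.164]
262 172 [91 93 98] [ 0.492 -0.093  0.152]
262 175 [92 92 96] [ 0.492 -0.093  0.141]
262 178 [171 173 170] [ 0.443 -0.115  0.093]
262 181 [186 187 185] [ 0.462 -0.107  0.097]
265 154 [86 87 92] [ 0.477 -0.089  0.206]
265 157 [83 85 90] [ 0.475 -0.09   0.194]
265 160 [84 86 90] [ 0.48  -0.088  0.188]
265 163 [81 82 87] [ 0.479 -0.089  0.176]
265 166 [75 76 80] [ 0.478 -0.089  0.166]
265 169 [77 79 82] [ 0.475 -0.091  0.153]
265 172 [80 80 85] [ 0.48  -0.089  0.146]
265 175 [129 131 130] [ 0.479 -0.089  0.134]
265 178 [150 152 149] [ 0.448 -0.103  0.1  ]
265 181 [173 175 173] [ 0.458 -0.099  0.096]
20 300 0.083026625
20 360 0.08440996
220 330 0.06674619
100 330 0.074254185
540 300 0.085459165
```

Both depth cameras put the real closed fingertip at z≈0.135, while the reported TCP is 0.093. So the fingers end about 40 mm short of the nominal TCP and nothing has been touched yet. The body still clears the rack and the button if I go another 40 mm down, so I'll continue slowly and watch the force.

```bash
python3 -m handwheel '[{"x":0,"y":4,"z":0,"wx":0,"wy":0,"wz":0},{"x":0,"y":8,"z":0,"wx":0,"wy":0,"wz":0},{"x":0,"y":12,"z":0,"wx":0,"wy":0,"wz":0},{"x":0,"y":16,"z":0,"wx":0,"wy":0,"wz":0},{"x":0,"y":20,"z":0,"wx":0,"wy":0,"wz":0},{"x":0,"y":23,"z":0,"wx":0,"wy":0,"wz":0},{"x":0,"y":25,"z":0,"wx":0,"wy":0,"wz":0},{"x":0,"y":25,"z":0,"wx":0,"wy":0,"wz":0},{"x":0,"y":25,"z":0,"wx":0,"wy":0,"wz":0}]';  python3 - <<'E'
from h import *
a,d=grab_frame('scene')
c=get_calibration('scene');R,_=cv2.Rodrigues(np.array(c['rvec'],float));t=np.array(c['tvec']).ravel();K=np.array(c['K'])
for v in range(168,194,2):
    u=262;z=d[v,u];print(u,v,(R.T@(np.linalg.inv(K)@[u*z,v*z,z]-t)).round(3))
w,dw=grab_frame('wrist');cv2.imwrite('pics/w3.png',w[:,:,::-1])
E
```

```text
t: 6.93
position: [0.4804, -0.0988, 0.0677]
tcp_rot: [[-0.138, -0.0, 0.99], [-0.99, -0.0, -0.138], [0.0, -1.0, -0.0]]
wrist_force: [-1.1, 1.0, 0.4]
grip_width: 0.005
262 168 [ 0.495 -0.091  0.169]
262 170 [ 0.497 -0.09   0.163]
262 172 [ 0.496 -0.091  0.155]
262 174 [ 0.494 -0.092  0.147]
262 176 [ 0.495 -0.092  0.141]
262 178 [ 0.497 -0.091  0.135]
262 180 [ 0.492 -0.093  0.124]
262 182 [ 0.497 -0.091  0.12 ]
262 184 [ 0.474 -0.102  0.095]
262 186 [ 0.476 -0.101  0.089]
262 188 [ 0.493 -0.093  0.095]
262 190 [ 0.497 -0.091  0.091]
262 192 [ 0.512 -0.085  0.096]
```

View pics/w3.png

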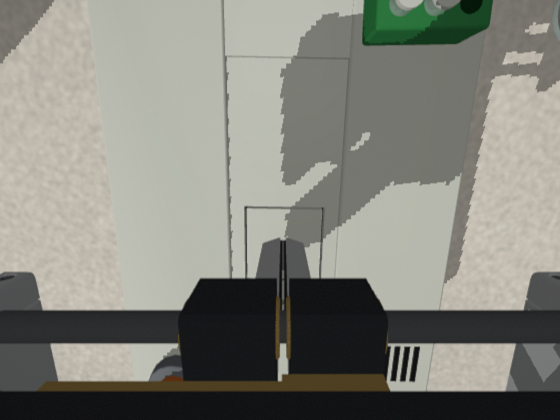

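The tip is now about 15 mm above the plate and inside its outline (245–323, from row 208). I'll keep going down slowly.

```bash
for i in 1 2 3; do python3 -m handwheel '[{"x":0,"y":0.6,"z":0,"wx":0,"wy":0,"wz":0},{"x":0,"y":1.2,"z":0,"wx":0,"wy":0,"wz":0},{"x":0,"y":1.8,"z":0,"wx":0,"wy":0,"wz":0},{"x":0,"y":2.4,"z":0,"wx":0,"wy":0,"wz":0},{"x":0,"y":3,"z":0,"wx":0,"wy":0,"wz":0},{"x":0,"y":3,"z":0,"wx":0,"wy":0,"wz":0},{"x":0,"y":3,"z":0,"wx":0,"wy":0,"wz":0}]' | grep -E '^t:|position|force';done
```

```text
t: 7.62
position: [0.4804, -0.0988, 0.0647]
wrist_force: [-0.9, -0.4, 0.9]
t: 8.2
position: [0.4804, -0.0988, 0.0618]
wrist_force: [0.1, -0.5, -0.6]
t: 8.78
position: [0.4804, -0.0987, 0.0587]
wrist_force: [0.2, 0.3, 0.6]
```

Now 1 mm per call.

```bash
for i in 1 2 3 4; do python3 -m handwheel '[{"x":0,"y":0.5,"z":0,"wx":0,"wy":0,"wz":0},{"x":0,"y":1,"z":0,"wx":0,"wy":0,"wz":0},{"x":0,"y":1,"z":0,"wx":0,"wy":0,"wz":0},{"x":0,"y":1,"z":0,"wx":0,"wy":0,"wz":0}]' | grep -E 'position|force';done
```

```text
position: [0.4804, -0.0988, 0.0578]
wrist_force: [-0.8, 0.2, -0.9]
position: [0.4805, -0.0988, 0.0568]
wrist_force: [-1.1, 0.9, 2.6]
position: [0.4804, -0.0988, 0.0558]
wrist_force: [-1.1, -0.4, 3.5]
position: [0.4804, -0.0988, 0.0548]
wrist_force: [0.1, 0.5, 4.2]
```

Run:
```python
from h import *
a,d=grab_frame('scene');cv2.imwrite('pics/s4.png',cv2.resize(a[130:270,180:370,::-1],None,fx=4,fy=4,interpolation=cv2.INTER_CUBIC))
c=get_calibration('scene');R,_=cv2.Rodrigues(np.array(c['rvec'],float));t=np.array(c['tvec']).ravel();K=np.array(c['K'])
for v in range(172,194,2):
    u=262;z=d[v,u];print(u,v,(R.T@(np.linalg.inv(K)@[u*z,v*z,z]-t)).round(3))
```

```text
262 172 [ 0.493 -0.092  0.153]
262 174 [ 0.492 -0.093  0.145]
262 176 [ 0.494 -0.092  0.14 ]
262 178 [ 0.495 -0.092  0.133]
262 180 [ 0.495 -0.092  0.126]
262 182 [ 0.495 -0.092  0.119]
262 184 [ 0.492 -0.094  0.109]
262 186 [ 0.495 -0.092  0.104]
262 188 [ 0.49  -0.095  0.093]
262 190 [ 0.499 -0.09   0.093]
262 192 [ 0.51  -0.085  0.095]
```

View pics/s4.png

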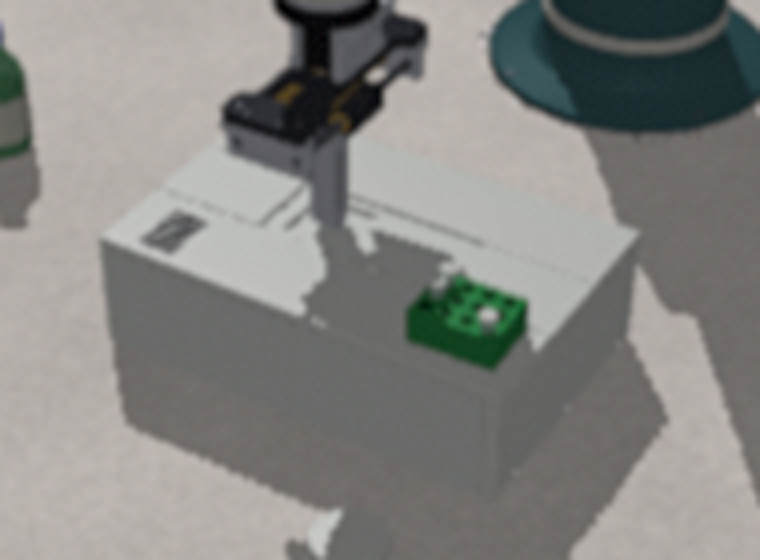

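Contact came at TCP z≈0.0572. The force then rises gently (2.6, 3.5, 4.2 N), so this is the sprung plate. I'll press it down fully.

```bash
for i in 1 2 3; do python3 -m handwheel '[{"x":0,"y":0.5,"z":0,"wx":0,"wy":0,"wz":0},{"x":0,"y":1,"z":0,"wx":0,"wy":0,"wz":0},{"x":0,"y":1,"z":0,"wx":0,"wy":0,"wz":0},{"x":0,"y":1,"z":0,"wx":0,"wy":0,"wz":0}]' | grep -E '^t:|position|force';done
```

```text
t: 10.5
position: [0.4805, -0.0988, 0.0538]
wrist_force: [0.1, 1.3, 4.0]
t: 10.83
position: [0.4805, -0.0988, 0.0528]
wrist_force: [0.1, 0.3, 3.6]
t: 11.17
position: [0.4805, -0.0988, 0.0518]
wrist_force: [-0.3, -0.5, 4.9]
```

```bash
python3 -m handwheel '[{"x":0,"y":0.4,"z":0,"wx":0,"wy":0,"wz":0},{"x":0,"y":0.4,"z":0,"wx":0,"wy":0,"wz":0},{"x":0,"y":0.4,"z":0,"wx":0,"wy":0,"wz":0}]' && python3 -m handwheel '[{"x":0,"y":-3,"z":0,"wx":0,"wy":0,"wz":0},{"x":0,"y":-8,"z":0,"wx":0,"wy":0,"wz":0},{"x":0,"y":-18,"z":0,"wx":0,"wy":0,"wz":0},{"x":0,"y":-38,"z":0,"wx":0,"wy":0,"wz":0},{"x":0,"y":-68,"z":0,"wx":0,"wy":0,"wz":0},{"x":0,"y":-103,"z":0,"wx":0,"wy":0,"wz":0},{"x":0,"y":-140,"z":0,"wx":0,"wy":0,"wz":0},{"x":0,"y":-170,"z":0,"wx":0,"wy":0,"wz":0},{"x":0,"y":-180,"z":0,"wx":0,"wy":0,"wz":0},{"x":0,"y":-180,"z":0,"wx":0,"wy":0,"wz":0}]'
python3 - <<'E'
from h import *
for c in('wrist','top'):
    a,d=grab_frame(c);cv2.imwrite(f'pics/{c}5.png',a[:,:,::-1])
E
```

```text
t: 11.42
position: [0.4805, -0.0988, 0.0515]
tcp_rot: [[-0.138, 0.0, 0.99], [-0.99, 0.0, -0.138], [-0.0, -1.0, 0.0]]
wrist_force: [-1.3, 1.5, 7.7]
grip_width: 0.005
t: 12.25
position: [0.4814, -0.0989, 0.2342]
tcp_rot: [[-0.138, 0.004, 0.99], [-0.99, 0.001, -0.138], [-0.001, -1.0, 0.004]]
wrist_force: [-0.8, 0.3, -0.2]
grip_width: 0.006
```

View pics/wrist5.png

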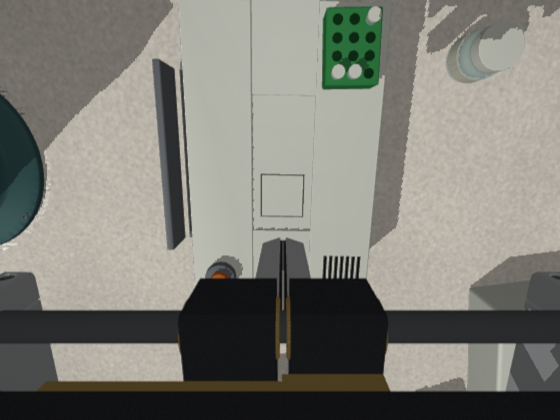

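View pics/top5.png

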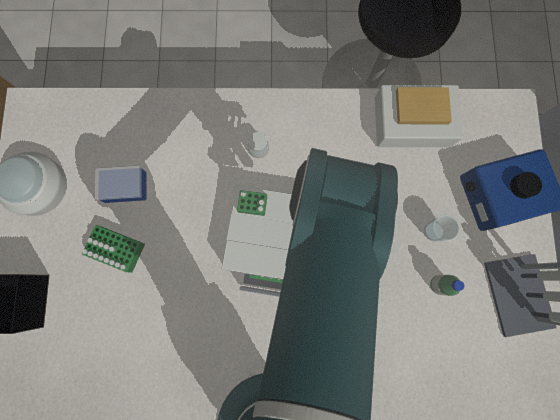

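The tray's grey front now stands clear of the cooler, at (170, 155) in the wrist picture and (262, 290) in the top one. The plate is level again at (282, 195) and the loose things are in place. I'll measure the tray travel and plate height.

Run:
```python
from h import *
s=state();T=np.array(s['tcp_rot']);p=np.array(s['position'])
a,d=grab_frame('wrist')
c=get_calibration('wrist');K=np.array(c['K']);H=np.array(c['hand_eye'])
def W(u,v):
    Z=np.median(d[v-1:v+2,u-1:u+2]);q=np.linalg.inv(K)@[u*Z,v*Z,Z]; return T@(H@np.append(q,1))[:3]+p
ex=np.array([.989,-.147,0]);C=np.array([.486,-.0633,0])
for n,u,v in(('plate',282,195),('floor',282,130),('standby',219,277),('tray',172,155),('tray',164,155),('tray',167,155),('tray',162,130)):
    w=W(u,v);print(n,w.round(4),'cooler x',(w-C)@ex)
for l,z in(('small_rack',.1),):
    r=pinpoint('top',l); print(r and ray('top',r[0]['position'],z))
print(s['t'],s['wrist_force'])
```

```text
plate [ 0.4785 -0.0964  0.0977] cooler x -0.0025757087889422083
floor [ 0.4888 -0.0227  0.0978] cooler x -0.0032290492574202634
standby [ 0.3912 -0.1798  0.1207] cooler x -0.07658882141055326
tray [ 0.3431 -0.0334  0.0514] cooler x -0.14575936503990988
tray [ 0.3391 -0.0318  0.0676] cooler x -0.14989658691876181
tray [ 0.3426 -0.0323  0.0671] cooler x -0.1463452304264059
tray [ 0.3434 -0.002   0.0668] cooler x -0.15001715202674476
[0.57601461 0.04697896 0.1       ]
12.35 [ 0.73225313  0.77082283 -1.12905175]
```

Run:
```python
from h import *
s=state();T=np.array(s['tcp_rot']);p=np.array(s['position'])
a,d=grab_frame('wrist')
c=get_calibration('wrist');K=np.array(c['K']);H=np.array(c['hand_eye'])
ex=np.array([.989,-.147,0]);C=np.array([.486,-.0633,0])
for v in (100,130,155,200):
  L=[]
  for u in range(145,190):
    Z=d[v,u];q=np.linalg.inv(K)@[u*Z,v*Z,Z];w=T@(H@np.append(q,1))[:3]+p
    if w[2]>.055: L.append((w-C)@ex)
  print(v,np.round([min(L)],4))
r=[cv2.imread(f'pics/top{i}.png').astype(int)[185:225,230:275] for i in(0,5)]
g=[np.argwhere((x[:,:,1]-x[:,:,2])>25).mean(0) for x in r];print(g)
```

```text
100 [-0.1551]
130 [-0.154]
155 [-0.1544]
200 [-0.1546]
[array([17.97935103, 21.34513274]), array([17.94581281, 21.70197044])]
```

The tray's outer face is at cooler x = -0.1545 m, about 44.5 mm out. The plate is level and the rack hasn't moved, so I'm handing in.

```bash
python3 -c "
from rig import *
print(job_done())"
```

```text
the job is handed in; nothing more can be done
None
```

The tray is sprung out and the push plate is back up; I handed the job in at about 12.4 s of the 51 s allowed.

**What I did:** The plate's outline showed in the top and wrist pictures, centred at about (0.481, -0.0985). I touched down there directly instead of feeling along the whole band. The first contact gave way softly, rising from 2.6 N to 4.9 N. A last 0.4 mm took it to the bottom at 7.7 N, and I then lifted straight off.

**Last checks:**
- **Tray:** its outer face is about 44.5 mm out, from wrist depth. I assumed the shut panel is flush with the cooler's front. I did not measure its speed.
- **Plate:** its surface is level with the band floor (0.0977 against 0.0978 m).
- **Standby button:** it looks up and I went nowhere near it, but I had no reference height to compare with.
- **Small rack:** a green-pixel comparison before and after shows it less than half a pixel off. The network's point for it came out about 5 mm different, which I took as network noise.
- **Other loose things:** I only compared these by eye in the pictures; they look unmoved.
- **Robot:** clear of everything, with only noise on the wrist force.

**What disagreed:** The closed fingertips ended about 40 mm short of the stated TCP. The depth pictures showed this, and contact came at a TCP height of 0.057 m instead of 0.097 m. I relied on the pictures and the force for the descent.

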